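# Set the lapping jig's gap with its thumb wheel and lock it

## Robot

A 6-joint arm with a two-finger parallel gripper is mounted at the origin on the work surface. World frame = base frame: x ahead of the robot, y to its left, z up, the work surface at z = 0. Lengths are in m, angles in rad, forces in N, time in s.
With the tool pointing down it reaches from about 0.3 to 0.875 m from the base axis. Payload 6.4 kg.
Tool frame: the origin (TCP) lies between the finger pads; the fingertips stand 11 mm ahead of it and the grasp point (between the pads) lies 8 mm behind it (ctrl.tcp_to_tips is the y of the fingertips in the tool frame, in m); y points along the fingers, x is the direction in which the jaws open and shut, and the axes are right-handed (so a half turn about y gives the same grasp; the last joint's range is limited). The gripper opens to 85 mm and grips with 20 to 120 N. Pads are 22 mm wide; open, the fingers measure 114 mm over their backs; the gripper's body (76 mm by 85 mm) begins 54 mm behind the grasp point. The pads swing forward as they close: fully open they stand 13 mm farther back than shut.
Start: joints at [1.074, 0.181, 1.607, -0, 1.354, -0.206], TCP at [0.165, 0.551, 0.216] pointing down, gripper open.
Joint ranges: [-2.99, 2.99], [-0.89, 2.07], [0.3, 2.58], [-1.14, 4.28], [0, 2.63], [-3.12, 3.12]. Speed limits (rad/s): [2.57, 2.57, 3.01, 3.14, 3.14, 3.14].

## Interface

Orientations are given as a unit quaternion [w, x, y, z].
In Python, from bench import ctrl gives the robot as it stands.
- The arm moves only by the tool apply_moves, never from a script. Its argument "plan" is text: rows parted by semicolons, each of 7 numbers parted by spaces: the shift along the tool's x, y, z each as a share of 0.05 m, from -1 to 1, then the turn, a rotation vector about the tool's x, y, z each as a share of 0.12 rad, from -1 to 1, then the opening, from 0 (shut) to 1 (fully open). In form: dx dy dz wx wy wz claw; .... A call has exactly 5 rows; each row shifts and turns the commanded pose from where the row before left it, along the tool's axes as they then stand; what a row does not reach is not made up. A row lasts 1/10 s, in which the tool goes at most 50 mm and 8.59 degrees, less where a joint would pass 70% of its speed; a pose out of reach is approached as far as the arm can. A call with a number of a shift or a turn outside -1 to 1 is refused whole. A call with a gripper value outside its range is refused whole. The fingers move at their own pace and stop on an object; the grip force is fixed at half the most. Time passes only in rows, so rows that do not move let the fingers close, or fill a call up. It gives the time, the measured TCP pose, the force and the opening at its end, in the units of the state.
- ctrl.get_obs(): the state, without advancing time (a new reading comes with each control period).
- ctrl.camera(name): name is "scene" or "side" or "wrist"; returns the picture (400x640x3 uint8, red, green, blue); there is no depth.
- ctrl.get_calibration(name): a dict with "intrinsics" (3x3 intrinsics, pixels), "R" (3x3) and "t" (3): a world point X has camera coordinates R X + t. Camera axes: x right, y down, z forward; pixel columns grow to the right and rows downward; lengths in m; the calibration is good to about 2 mm. A picture is of the moment at which its call begins: read the wrist's pose just before it. get_calibration takes no time and is no camera call; for the wrist camera it gives the pose at the moment of the call.
- ctrl.hand_in(): hands the job in, once; it reports no verdict.
Trained networks look in the newest picture that a camera, given by its name, has taken for a name from the list of things; names that differ only in an ending like _2 or _b are one class to them, and where a whole thing is asked for, a point or a joint stands for the part that bears it (a point fixed in the world has none). Each returns a list of dicts, best first, with "score" (0 to 1); they miss things now and then, are a little off and sometimes report something else, mostly with a low value. They report only what shows in the picture. A call takes as long as a camera call.
- ctrl.recognise(camera, target): "point" ([x, y, z] in m, in world coordinates, good to about 4 mm: the middle of the surface that is visible of it).
The state is a dict: "time_s": time; "q": joint angles; "dq": joint speeds; "joint_efforts": joint torques, N m; "eef_pos": TCP position; "eef_rot": TCP orientation; "wrist_force": force on the tool from outside, world axes, zero at the start; "torque": the same for the moment, N m; "opening": opening from 0.0 (shut) to 1.0 (fully open).
Only numpy, scipy, OpenCV 4.12 (cv2) and the standard library are available. Lean on these libraries where they do the work, as an engineer would, in place of code of your own. Each camera call takes 0.05 s, during which the arm holds its last target.

## Task

With a fingertip, roll the top of the knurled brass wheel on the lapping jig, stroke by stroke away from the robot, until the gap has closed so far that the sliding jaw's black pointer lines up with the red gauge mark. Then take the finger off the wheel, press the pearl-topped lock button fully down and come clear. Move the jaw by its wheel only, keep off the jaw and the red mark, and leave the loose parts on the bench where they stand.

Things in the scene. Friction and masses are not known exactly. Their poses are not given: they have to be found in the camera images.
- jig_mid (a point): Centre of the jig's underside, on the bench. The jig is a grey plate 120 x 310 x 12 mm (x, y, z) fixed to the bench. Jig axes: z up; x the rolling direction, away from the robot give or take 0.3 rad of yaw; y along the jig's length, from the lock button's end towards the wheel's end. All points here share these axes.
- wheel_top (a point): Top of the knurled brass thumb wheel at rest, mid-width, fixed to the jig. Wheel: 70 mm diameter, 22 mm wide, axle along jig y, 91 mm high in all, 14 mm proud of two steel cheeks (10 mm thick, 3 mm beside it, 60 mm long). Wheel, cheeks and jaw ride on one sprung carriage that sinks up to 6 mm under about 2 N plus 2 N per mm; pressed 3 to 4 mm deep it rolls without slipping.
- wheel (a joint): Turn of the thumb wheel, rad, 0 at the start, range -0.3 to 4.6. It grows as the wheel's top is rolled towards jig +x (35 mm of fingertip travel per rad) and stays where it is left (friction 0.05 N m). Each rad pushes the jaw 10 mm towards jig -y; rolled back, it draws the jaw back.
- jaw (a joint): Travel of the sliding jaw (m), 0 at the start (gap wide open), growing as it moves to jig -y and closes the gap to the steel end block.
- jaw_tip (a point): Outer end of the black pointer, 4 mm wide, that sticks out of the aluminium jaw towards jig +x, over the white scale strip, 40 mm above the bench. The jaw is a block 50 x 18 x 50 mm whose top is 70 mm above the bench.
- mark_tip (a point): Inner end of the red gauge mark, a red bar 4 mm wide lying along jig x over the white scale strip, 40 mm above the bench, 2 mm beyond the pointer's end in x. It stands 14 to 32 mm from the pointer towards jig -y at the start.
- mark (a joint): Where the red mark is clipped: the jaw travel (m) at which the pointer lines up with it. Not to be moved.
- lock_top (a point): Centre of the top of the lock button, a brass cap 24 mm in diameter with a pearl inlay, on the steel end block at the jig's -y end (block top 70 mm above the bench, 60 x 70 mm). The cap's top stands 82 mm above the bench, moves with the button, and goes down 6 mm to its stop.
- lock (a joint): Lock button: 0 up, 0.006 m fully down. It takes about 4 N to push and stays where it is left.
- stem_a: Brass valve stem standing upright, 19 mm in diameter, 75 mm tall; origin at the centre of its foot. A bystander: leave it alone.
- stem_b: Second valve stem like stem_a; origin at the centre of its foot. A bystander: leave it alone.
- barrel: Dented copper spring barrel, 48 mm in diameter, 55 mm tall; origin under its centre. A bystander: leave it alone.
- paste: Closed jar of lapping paste, 44 mm in diameter, 45 mm tall; origin under its centre. A bystander: leave it alone.
- bore_gauge: Steel bore gauge with a black grip lying along its y, 160 mm long, 18 mm high; origin under the middle. A bystander: leave it alone.
- sleeve: Short brass sleeve, 32 mm in diameter, 22 mm tall; origin under its centre. A bystander: leave it alone.

How it is judged:
On the way, in this order (a step that is already met when the one before it is completed fails the run):
1. the pointer stands at the red mark (within 2.5 mm) with the fingers off the wheel (y of jaw_tip in the frame of mark_tip between -0.0025 and 0.0025 m and contact force between the fingers and wheel below 0.2 N), for 0.2 s.
2. the lock button is pressed fully down (y of jaw_tip in the frame of mark_tip between -0.0025 and 0.0025 m and value of joint lock above 0.005 m), for 0.1 s.
At the end, for the whole second after the job is handed in: The pointer is within 2.5 mm of the red mark along the slide, the lock button is at least 5 of its 6 mm down, the wheel is still, the red mark has not moved more than 1.5 mm and each loose part lies within 15 mm of where it began (all of step 2 and velocity of joint wheel between -0.05 and 0.05 rad/s and distance of mark_tip from where it was at the start of the episode below 0.0015 m and distance of each of stem_a, stem_b, barrel, paste, bore_gauge, sleeve from where it was at the start of the episode below 0.015 m); the robot touches nothing.
It fails at once if the robot pushes the jaw itself (over 1 N) (contact force between any of the fingers, the arm and jaw above 1 N).
It fails at once if the robot pushes the red mark (over 1 N) or it is moved more than 1.5 mm (distance of mark_tip from where it was at the start of the episode above 0.0015 m or contact force between any of the fingers, the arm and mark above 1 N).
It fails at once if a loose part is lifted, knocked over or moved more than 15 mm (distance of any of stem_a, stem_b, barrel, paste, bore_gauge, sleeve from where it was at the start of the episode above 0.015 m or angle between any of stem_a, stem_b, barrel, paste, bore_gauge, sleeve's own z axis and vertical above 0.4 rad).
It also fails if it takes over 51 s, if anything falls off the work surface, if the arm or the gripper's body presses on something with over 40 N, if the wrist force passes 120 N, or if a joint passes its speed limit or range.

## Working session

There is one attempt and no reset: what is moved stays moved. The work goes in short steps, Python scripts to look and compute and a tool call to move; the robot and the scene stay as the last step left them, time stands still between calls to the robot, and variables do not carry over. Pictures are saved under pics/ and viewed, and the job is handed in when it is done.

Besides the shell and the picture viewer there is one more tool, called after "Emit:" as a command line: name --argument value ..., lists and objects as JSON in quotes. apply_moves: Moves the arm, as the interface text tells. Shift numbers are shares of 0.05 m and turn numbers shares of 0.12 rad, none past 1 either way. Its arguments: {"type":"object","properties":{"plan":{"type":"string"}},"required":["plan"]}

```bash
ls; mkdir -p pics; python3 - <<'E'
from bench import ctrl
import cv2
o=ctrl.get_obs()
print({k:(v if not hasattr(v,'round') else v) for k,v in o.items()}, ctrl.tcp_to_tips)
for n in ["scene","side","wrist"]:
    im=ctrl.camera(n); cv2.imwrite(f"pics/{n}0.png",im[:,:,::-1])
    c=ctrl.get_calibration(n); print(n,c)
E
```

```text
pics
{'time_s': 0.0, 'q': array([ 1.07366772e+00,  1.81558398e-01,  1.60802561e+00, -2.11737935e-05,
        1.35381096e+00, -2.06274611e-01]), 'dq': array([ 0.00081636, -0.00088999,  0.00059056, -0.00055464, -0.00107162,
       -0.00070289]), 'joint_efforts': array([ 2.25270873e-03, -4.44882059e+01, -3.51329720e+01, -6.20220112e-05,
        9.33790812e-03, -5.54800366e-07]), 'eef_pos': array([0.16457926, 0.55032276, 0.21506592]), 'eef_rot': array([-0.56690392,  0.56745274,  0.42169057, -0.42284087]), 'wrist_force': array([ 0.24241233, -0.62927548, -0.05483558]), 'torque': array([ 0.06265022, -0.02693804, -0.00735124]), 'opening': 1.0024364597844595} 0.011
scene {'intrinsics': array([[474.21887999,   0.        , 321.0394738 ],
       [  0.        , 474.21887999, 194.43713407],
       [  0.        ,   0.        ,   1.        ]]), 'R': array([[ 0.78403846,  0.62059542, -0.01204243],
       [ 0.43094488, -0.55819878, -0.70901385],
       [-0.44673281,  0.55070451, -0.70509172]]), 't': array([-0.45918633, -0.16967103,  1.13398792])}
side {'intrinsics': array([[400.99721325,   0.        , 320.86607289],
       [  0.        , 400.99721325, 199.51314751],
       [  0.        ,   0.        ,   1.        ]]), 'R': array([[-0.72480215, -0.68892249,  0.0069035 ],
       [-0.51058858,  0.53039905, -0.67673935],
       [ 0.46255935, -0.49402698, -0.73619032]]), 't': array([0.4257183 , 0.32454595, 0.60448617])}
wrist {'intrinsics': array([[322.6374981 ,   0.        , 320.61883333],
       [  0.        , 322.6374981 , 196.74808265],
       [  0.        ,   0.        ,   1.        ]]), 'R': array([[ 0.28651205,  0.95807447, -0.00203806],
       [ 0.90731763, -0.27064878,  0.32175139],
       [ 0.30771019, -0.09403482, -0.946822  ]]), 't': array([-0.57258319, -0.04330358,  0.38098048])}
```

View pics/scene0.png

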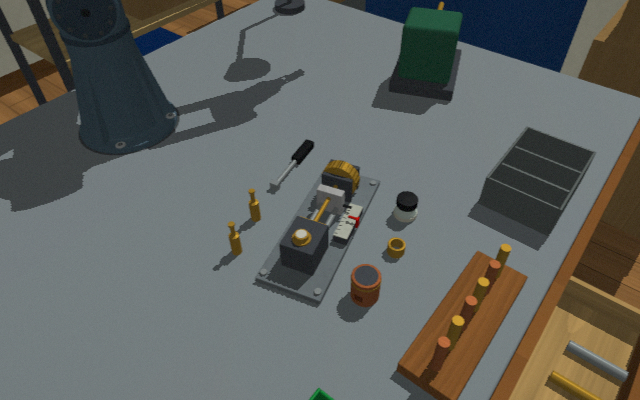

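View pics/side0.png

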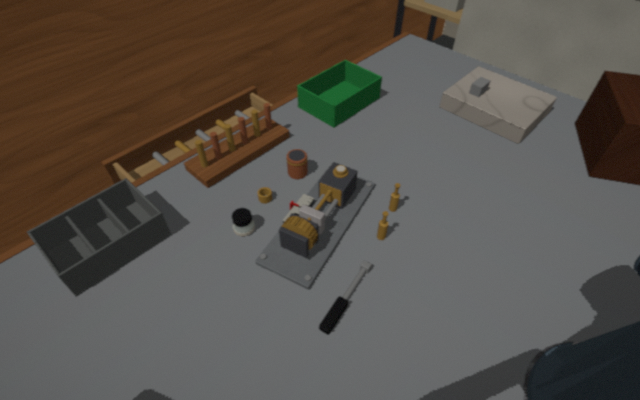

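View pics/wrist0.png

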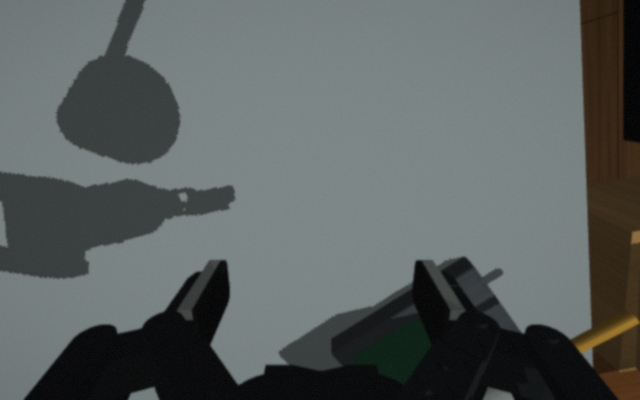

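```bash
python3 - <<'E'
from bench import ctrl
for cam in ["scene","side","wrist"]:
  for t in ["wheel_top","jaw_tip","mark_tip","lock_top"]:
    print(cam,t,[(d['point'],d['score']) for d in ctrl.recognise(cam,t)][:3])
print(ctrl.get_obs()['time_s'])
E
```

```text
scene wheel_top [([0.5895, -0.0243, 0.0278], 0.6), ([0.4877, -0.1168, 0.0409], 0.26)]
scene jaw_tip [([0.5672, 0.0492, 0.0586], 0.9)]
scene mark_tip [([0.7096, 0.0595, 0.0179], 0.73), ([0.6235, 0.0441, 0.0395], 0.53)]
scene lock_top [([0.5981, -0.0676, 0.0873], 0.65)]
side wheel_top [([0.5519, 0.0604, 0.0134], 0.68)]
side jaw_tip [([0.55, 0.0604, 0.0628], 0.47)]
side mark_tip []
side lock_top []
wrist wheel_top []
wrist jaw_tip []
wrist mark_tip []
wrist lock_top []
0.75
```

```bash
python3 - <<'E'
import cv2
a=cv2.imread('pics/scene0.png')[145:305,240:390]; cv2.imwrite('pics/s_crop.png',cv2.resize(a,None,fx=3.7,fy=3.7,interpolation=cv2.INTER_CUBIC))
a=cv2.imread('pics/side0.png')[150:290,245:395]; cv2.imwrite('pics/d_crop.png',cv2.resize(a,None,fx=4,fy=4,interpolation=cv2.INTER_CUBIC))
E
```

```text
(no output)
```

View pics/s_crop.png

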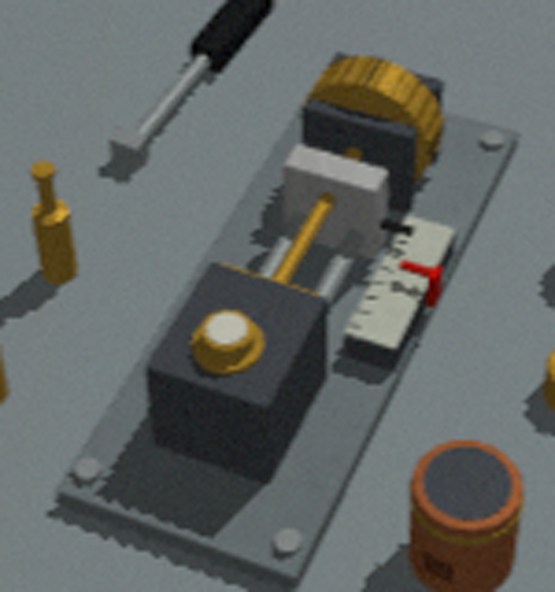

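View pics/d_crop.png

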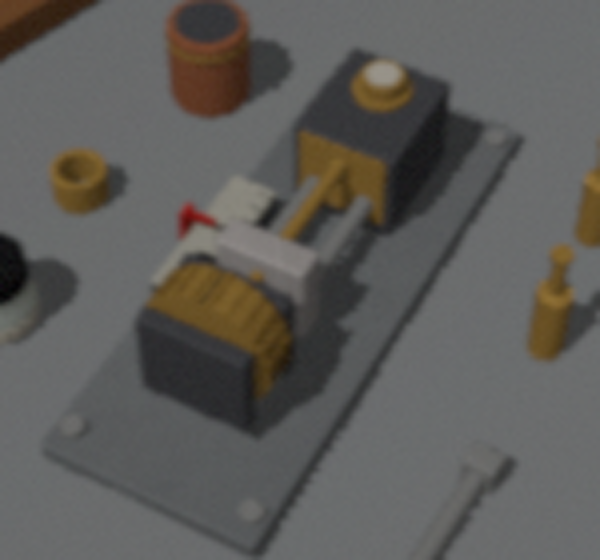

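```bash
cat > h.py <<'E'
from bench import ctrl
import numpy as np, cv2
from scipy.optimize import least_squares
from scipy.spatial.transform import Rotation as Rn
def proj(c,X):
    X=np.atleast_2d(X); p=(c['R']@X.T).T+c['t']; q=(c['intrinsics']@p.T).T; return q[:,:2]/q[:,2:]
def back(c,px,z):
    d=c['R'].T@np.linalg.solve(c['intrinsics'],[px[0],px[1],1.]); o=-c['R'].T@c['t']; return o+d*(z-o[2])/d[2]
E
python3 - <<'E'
from h import *
S=ctrl.get_calibration('scene');D=ctrl.get_calibration('side')
s=lambda u,v:np.array([240+(u+.5)/3.7-.5,145+(v+.5)/3.7-.5]); d=lambda u,v:np.array([245+(u+.5)/4-.5,150+(v+.5)/4-.5])
obs=[(S,s(520,135),(.06,.155,.012)),(S,s(62,490),(-.06,-.155,.012)),(S,s(296,578),(.06,-.155,.012)),
(D,d(45,440),(.06,.155,.012)),(D,d(258,545),(-.06,.155,.012)),(D,d(522,137),(-.06,-.155,.012))]
def W(p,P):
    c,s_=np.cos(p[2]),np.sin(p[2]); return np.array([p[0]+c*P[0]-s_*P[1],p[1]+s_*P[0]+c*P[1],P[2]])
f=lambda p:np.concatenate([proj(c,W(p,P))[0]-u for c,u,P in obs])
r=least_squares(f,[.57,.02,0]); p=r.x; print(p,r.fun.round(2))
for n,c,u,z in [('lockS',S,s(227,328),.082),('lockD',D,d(383,75),.082),('ptr S',S,s(411,231),.04),('markS tip',S,s(402,265),.04),('markS far',S,s(440,270),.04),('markD tip',D,d(215,224),.04)]:
    X=back(c,u,z); c_,s_=np.cos(p[2]),np.sin(p[2]); v=X[:2]-p[:2]; print(n,X.round(4),'jig',(c_*v[0]+s_*v[1]).round(4),(-s_*v[0]+c_*v[1]).round(4))
E
```

```text
[0.57047878 0.02320231 0.2711491 ] [-1.4  -1.68 -2.41  0.41 -0.14  0.05 -2.07  0.44 -1.05  0.15 -1.17 -2.61]
lockS [ 0.5948 -0.0628  0.082 ] jig 0.0004 -0.0894
lockD [ 0.5908 -0.0627  0.082 ] jig -0.0034 -0.0882
ptr S [0.602  0.0683 0.04  ] jig 0.0425 0.035
markS tip [0.612 0.047 0.04 ] jig 0.0464 0.0118
markS far [0.6286 0.0556 0.04  ] jig 0.0647 0.0157
markD tip [0.6071 0.0474 0.04  ] jig 0.0417 0.0136
```

```bash
python3 - <<'E'
from h import *
o=ctrl.get_obs(); q=o['eef_rot']; R=Rn.from_quat([q[1],q[2],q[3],q[0]]).as_matrix(); print(R.round(3))
c=ctrl.get_calibration('wrist'); print('cam pos',(-c['R'].T@c['t']).round(4),'rel tool',(R.T@(-c['R'].T@c['t']-o['eef_pos'])).round(4)); print('cam in tool',(c['R']@R).round(3))
print(np.degrees(np.arctan2(R[1,0],R[0,0])))
E
```

```text
[[ 0.287  0.    -0.958]
 [ 0.958  0.     0.287]
 [ 0.    -1.    -0.   ]]
cam pos [0.0862 0.5729 0.3742] rel tool [-0.0014 -0.1582  0.0816]
cam in tool [[ 1.     0.001  0.   ]
 [ 0.    -0.322 -0.947]
 [-0.001  0.947 -0.322]]
73.33934586455084
```

```bash
cat >> h.py <<'E'
def toolR(yaw):  # tool x at yaw, y down
    x=np.array([np.cos(yaw),np.sin(yaw),0]); y=np.array([0,0,-1.]); return np.column_stack([x,y,np.cross(x,y)])
def pose():
    o=ctrl.get_obs(); q=o['eef_rot']; return o['eef_pos'],Rn.from_quat([q[1],q[2],q[3],q[0]]).as_matrix(),o
def plan(tp,tyaw,n,claw=0):
    p,R,o=pose(); T=toolR(tyaw); w=Rn.from_matrix(R.T@T).as_rotvec()/n
    rows=[]
    for i in range(n):
        d=R.T@(tp-p)/(n-i); rows.append(np.r_[d/.05,w/.12]); p=p+R@d; R=R@Rn.from_rotvec(w).as_matrix()
    for i in range(0,n,5): print('; '.join(' '.join(f'{v:.2f}' for v in r)+f' {claw}' for r in rows[i:i+5]))
E
python3 - <<'E'
from h import *
plan(np.array([.53,.03,.2]),.271+np.pi/2,15)
E
```

```text
-0.53 0.02 -0.67 0.00 -0.31 0.00 0; -0.55 0.02 -0.65 0.00 -0.31 0.00 0; -0.57 0.02 -0.62 0.00 -0.31 0.00 0; -0.60 0.02 -0.60 0.00 -0.31 0.00 0; -0.62 0.02 -0.58 0.00 -0.31 0.00 0
-0.64 0.02 -0.56 0.00 -0.31 0.00 0; -0.66 0.02 -0.53 0.00 -0.31 0.00 0; -0.68 0.02 -0.51 0.00 -0.31 0.00 0; -0.70 0.02 -0.48 0.00 -0.31 0.00 0; -0.72 0.02 -0.45 0.00 -0.31 0.00 0
-0.73 0.02 -0.43 0.00 -0.31 0.00 0; -0.75 0.02 -0.40 0.00 -0.31 0.00 0; -0.76 0.02 -0.37 0.00 -0.31 0.00 0; -0.78 0.02 -0.34 0.00 -0.31 0.00 0; -0.79 0.02 -0.31 0.00 -0.31 0.00 0
```

Emit:
apply_moves --plan "-0.53 0.02 -0.67 0 -0.31 0 0; -0.55 0.02 -0.65 0 -0.31 0 0; -0.57 0.02 -0.62 0 -0.31 0 0; -0.6 0.02 -0.6 0 -0.31 0 0; -0.62 0.02 -0.58 0 -0.31 0 0"

```text
time_s: 1.25
eef_pos: [0.2872, 0.3756, 0.2111]
eef_rot: [-0.525, 0.525, 0.474, -0.473]
wrist_force: [0.6, 0.4, 0.5]
opening: 0.144
```

Emit:
apply_moves --plan "-0.64 0.02 -0.56 0 -0.31 0 0; -0.66 0.02 -0.53 0 -0.31 0 0; -0.68 0.02 -0.51 0 -0.31 0 0; -0.7 0.02 -0.48 0 -0.31 0 0; -0.72 0.02 -0.45 0 -0.31 0 0"

```text
time_s: 1.75
eef_pos: [0.4089, 0.2014, 0.2063]
eef_rot: [-0.479, 0.479, 0.521, -0.52]
wrist_force: [0.6, 0.2, 0.3]
opening: 0.003
```

Emit:
apply_moves --plan "-0.73 0.02 -0.43 0 -0.31 0 0; -0.75 0.02 -0.4 0 -0.31 0 0; -0.76 0.02 -0.37 0 -0.31 0 0; -0.78 0.02 -0.34 0 -0.31 0 0; -0.79 0.02 -0.31 0 -0.31 0 0"

```text
time_s: 2.25
eef_pos: [0.53, 0.0271, 0.2011]
eef_rot: [-0.428, 0.429, 0.563, -0.562]
wrist_force: [0.3, 0.7, 0.4]
opening: 0.001
```

Emit:
apply_moves --plan "0 0 0 0 0 0 0; 0 0 0 0 0 0 0; 0 0 0 0 0 0 0; 0 0 0 0 0 0 0; 0 0 0 0 0 0 0"

```text
time_s: 2.75
eef_pos: [0.5287, 0.0298, 0.2012]
eef_rot: [-0.428, 0.429, 0.563, -0.562]
wrist_force: [-0.3, -0.2, 1.2]
opening: 0.001
```

```bash
python3 - <<'E'
from h import *
import pickle
p,R,o=pose(); print(p,R.round(3),o['wrist_force'],o['time_s'],o['opening'])
c=ctrl.get_calibration('wrist'); im=ctrl.camera('wrist'); pickle.dump(c,open('w1.pkl','wb')); cv2.imwrite('pics/w1.png',im[:,:,::-1])
for t in ["wheel_top","jaw_tip","mark_tip","lock_top"]: print(t,[(d['point'],d['score']) for d in ctrl.recognise('wrist',t)][:3])
E
```

```text
[0.52873953 0.02984271 0.20118165] [[-0.265  0.    -0.964]
 [ 0.964  0.    -0.265]
 [-0.    -1.    -0.   ]] [-0.32924141 -0.19771591  1.23068376] 2.75 0.0013712547680376076
wheel_top [([0.5559, 0.0256, 0.0139], 0.6)]
jaw_tip [([0.554, 0.0532, 0.0697], 0.97), ([0.5552, 0.0256, 0.0141], 0.32)]
mark_tip []
lock_top [([0.5975, -0.0673, 0.0806], 0.92)]
```

View pics/w1.png

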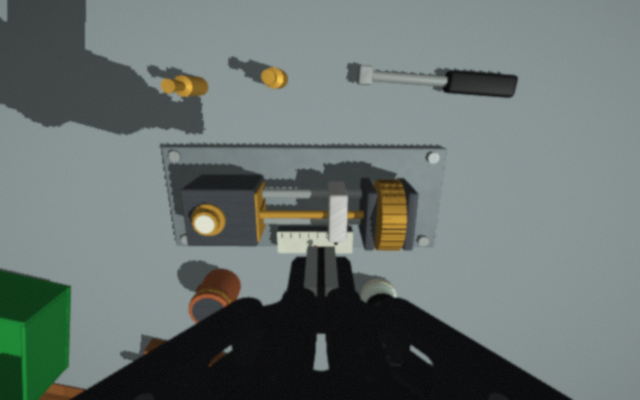

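Emit:
apply_moves --plan "0 0 -0.4 0 0 0 0; 0 0 -0.4 0 0 0 0; 0 0 -0.4 0 0 0 0; 0 0 -0.4 0 0 0 0; 0 0 0 0 0 0 0"

```text
time_s: 3.5
eef_pos: [0.6077, 0.0503, 0.2008]
eef_rot: [-0.429, 0.429, 0.562, -0.562]
wrist_force: [-0.5, 0.2, 0.5]
opening: 0.0
```

Emit:
apply_moves --plan "0 0 0 0 0 0 0; 0 0 0 0 0 0 0; 0 0 0 0 0 0 0; 0 0 0 0 0 0 0; 0 0 0 0 0 0 0"

```text
time_s: 4.0
eef_pos: [0.6061, 0.0498, 0.2012]
eef_rot: [-0.429, 0.429, 0.562, -0.562]
wrist_force: [0.2, 0.1, 0.9]
opening: -0.0
```

```bash
python3 - <<'E'
from h import *
import pickle
p,R,o=pose(); print(p,o['wrist_force'],o['time_s'],o['opening'])
c=ctrl.get_calibration('wrist'); im=ctrl.camera('wrist'); pickle.dump(c,open('w2.pkl','wb')); cv2.imwrite('pics/w2.png',im[:,:,::-1])
for t in ["wheel_top","jaw_tip","mark_tip","lock_top"]: print(t,[(d['point'],d['score']) for d in ctrl.recognise('wrist',t)][:3])
cv2.imwrite('pics/w2c.png',cv2.resize(im[20:220,160:480,::-1],None,fx=2.5,fy=2.5,interpolation=cv2.INTER_CUBIC))
E
```

```text
[0.60606917 0.04979709 0.20123552] [0.23636324 0.0838419  0.91755742] 4.0 -0.0004741447380988503
wheel_top [([0.562, 0.0261, 0.0113], 0.81)]
jaw_tip [([0.5649, 0.0544, 0.0685], 0.89), ([0.6229, 0.0506, 0.041], 0.69)]
mark_tip []
lock_top [([0.5984, -0.0671, 0.0823], 0.84), ([0.5615, 0.0274, 0.0116], 0.32)]
```

View pics/w2c.png

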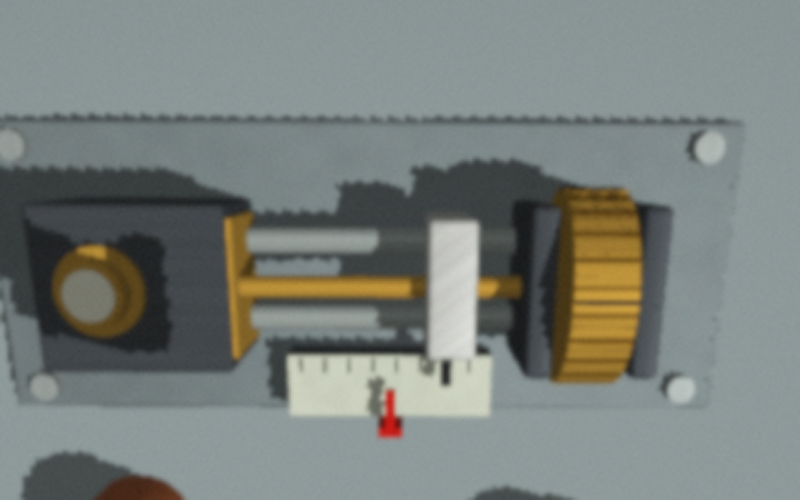

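```bash
python3 - <<'E'
from h import *
import pickle
c=pickle.load(open('w2.pkl','rb'))
k=lambda u,v:np.array([160+(u+.5)/2.5-.5,20+(v+.5)/2.5-.5])
print('cam',-c['R'].T@c['t'])
X={}
def b(n,u,v,z): X[n]=back(c,k(u,v),z)
b('sc1',709,147,.014);b('sc2',680,389,.014);b('sc3',43,387,.014);b('sc4',9,146,.014)
b('c-x+y',743,123,.012);b('c+x+y',711,404,.012)
b('lock',88,291,.083);b('ptr',446,385,.04);b('mark',390,391,.04);b('wheelR',641,286,.091);
b('blk',25,205,.07);b('blk2',228,205,.07);b('blk3',235,362,.07);b('blk4',44,370,.07)
b('jawL',427,285,.07);b('jawR',480,285,.07);b('jawTop',452,219,.07);b('jawBot',452,358,.07)
b('ckR',671,208,.077);b('ckR2',657,377,.077);b('ckRi',648,208,.077);b('ckL',516,203,.077);b('ckL2',528,376,.077)
yaw=np.arctan2(*(X['sc1']-X['sc4'])[[1,0]])-np.pi/2; yaw2=np.arctan2(*(X['sc2']-X['sc3'])[[1,0]])-np.pi/2
print('yaw',yaw,yaw2)
mid=(X['sc1']+X['sc2']+X['sc3']+X['sc4'])/4; print('mid',mid); y=(yaw+yaw2)/2
M=np.array([[np.cos(y),np.sin(y)],[-np.sin(y),np.cos(y)]])
for n,x in X.items(): print(n,x.round(4),(M@(x-mid)[:2]).round(4))
E
```

```text
cam [0.52685837 0.02603808 0.35937522]
yaw 0.2658745988049396 0.2640731567142587
mid [0.57190593 0.0198975  0.014     ]
sc1 [0.4865 0.1427 0.014 ] [-0.0503  0.1409]
sc2 [0.5836 0.1688 0.014 ] [0.0503 0.1406]
sc3 [ 0.6571 -0.1031  0.014 ] [ 0.05  -0.141]
sc4 [ 0.5605 -0.1288  0.014 ] [-0.05   -0.1405]
c-x+y [0.4742 0.1531 0.012 ] [-0.0594  0.1541]
c+x+y [0.5867 0.1855 0.012 ] [0.0577 0.156 ]
lock [ 0.5932 -0.0668  0.083 ] [-0.0021 -0.0892]
ptr [0.603  0.0653 0.04  ] [0.0419 0.0356]
mark [0.6115 0.0439 0.04  ] [0.0444 0.0128]
wheelR [0.5415 0.1115 0.091 ] [-0.0053  0.0964]
blk [ 0.5727 -0.0963  0.07  ] [-0.0296 -0.1123]
blk2 [ 0.5543 -0.0288  0.07  ] [-0.0298 -0.0424]
blk3 [ 0.6079 -0.0154  0.07  ] [ 0.0255 -0.0435]
blk4 [ 0.6294 -0.0826  0.07  ] [ 0.0287 -0.114 ]
jawL [0.5624 0.0448 0.07  ] [-0.0026  0.0265]
jawR [0.5575 0.0629 0.07  ] [-0.0027  0.0453]
jawTop [0.5384 0.0469 0.07  ] [-0.0253  0.0349]
jawBot [0.5855 0.0608 0.07  ] [0.0238 0.036 ]
ckR [0.5152 0.1165 0.077 ] [-0.0294  0.1081]
ckR2 [0.5712 0.1331 0.077 ] [0.029  0.1094]
ckRi [0.5173 0.109  0.077 ] [-0.0294  0.1003]
ckL [0.5274 0.0657 0.077 ] [-0.0309  0.0558]
ckL2 [0.5832 0.0882 0.077 ] [0.0288 0.063 ]
```

```bash
cat >> h.py <<'E'
MID=np.array([.572,.0199]); YAW=.265
def J(x,y,z): return np.array([MID[0]+np.cos(YAW)*x-np.sin(YAW)*y,MID[1]+np.sin(YAW)*x+np.cos(YAW)*y,z])
def toJ(p):
    v=p[:2]-MID; return np.array([np.cos(YAW)*v[0]+np.sin(YAW)*v[1],-np.sin(YAW)*v[0]+np.cos(YAW)*v[1],p[2]])
E
python3 - <<'E'
from h import *
print(toJ(pose()[0]))
plan(J(-.0135,.085,.11),YAW+np.pi/2,5)
E
```

```text
[0.04093422 0.01995233 0.20104537]
0.26 0.36 0.22 0.00 0.00 -0.00 0; 0.26 0.36 0.22 0.00 0.00 -0.00 0; 0.26 0.36 0.22 0.00 0.00 -0.00 0; 0.26 0.36 0.22 0.00 0.00 -0.00 0; 0.26 0.36 0.22 0.00 0.00 -0.00 0
```

Emit:
apply_moves --plan "0.32 0.3 0.27 0 0 0 0; 0.33 0.4 0.27 0 0 0 0; 0.33 0.4 0.27 0 0 0 0; 0.32 0.4 0.27 0 0 0 0; 0 0.3 0 0 0 0 0"

```text
time_s: 4.75
eef_pos: [0.5345, 0.0997, 0.1094]
eef_rot: [0.429, -0.428, -0.562, 0.563]
wrist_force: [0.0, -0.2, 0.4]
opening: -0.0
```

Emit:
apply_moves --plan "0 0 0 0 0 0 0; 0 0 0 0 0 0 0; 0 0 0 0 0 0 0; 0 0 0 0 0 0 0; 0 0 0 0 0 0 0"

```text
time_s: 5.25
eef_pos: [0.5379, 0.098, 0.1117]
eef_rot: [-0.429, 0.429, 0.562, -0.562]
wrist_force: [0.1, -0.7, -0.4]
opening: 0.002
```

```bash
python3 - <<'E'
from h import *
p,R,o=pose();print(toJ(p),R.round(3)[:,0],o['wrist_force'])
im=ctrl.camera('wrist'); cv2.imwrite('pics/w3.png',im[:,:,::-1])
im=ctrl.camera('side'); cv2.imwrite('pics/d3.png',cv2.resize(im[130:290,235:405,::-1],None,fx=3.5,fy=3.5))
E
```

```text
[-0.01247277  0.08436077  0.11171001] [-0.264  0.965 -0.   ] [ 0.10659276 -0.72466471 -0.37445207]
```

View pics/w3.png

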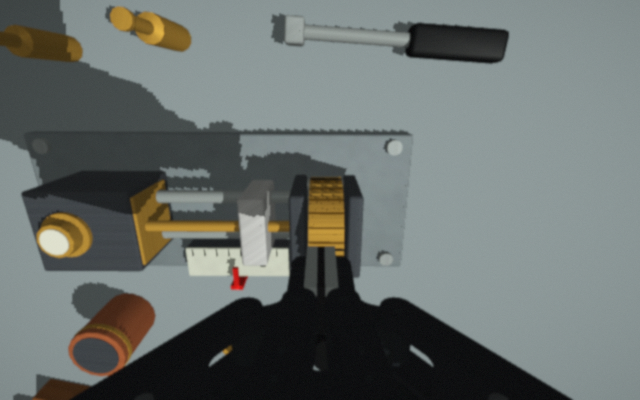

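View pics/d3.png

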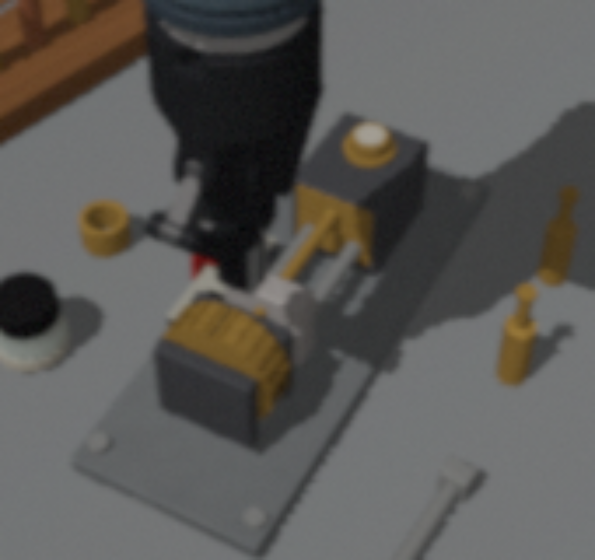

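```bash
python3 - <<'E'
from h import *
p,R,o=pose(); tip=p+R@[0,.011,0]
c=ctrl.get_calibration('wrist'); D=ctrl.get_calibration('side')
for n,X in [('tip',tip),('tip+wz',tip+R@[0,0,.011]),('tip-wz',tip+R@[0,0,-.011]),('wheeltop',J(0,.085,.091)),('wh-x',J(-.035,.085,.056)),('wh+x',J(.035,.085,.056))]:
    print(n,X.round(4),proj(c,X)[0].round(1),((proj(D,X)[0]-[235,130])*3.5).round(0))
E
```

```text
tip [0.5375 0.0982 0.1004] [324.2 237.9] [241. 309.]
tip+wz [0.5268 0.0953 0.1004] [324.2 220.3] [260. 317.]
tip-wz [0.5481 0.1011 0.1004] [324.1 254.8] [223. 301.]
wheeltop [0.5497 0.1019 0.091 ] [324.6 249.9] [220. 312.]
wh-x [0.516  0.0928 0.056 ] [324.3 180. ] [279. 378.]
wh+x [0.5835 0.1111 0.056 ] [323.8 269.1] [168. 329.]
```

```bash
python3 - <<'E'
import cv2
a=cv2.imread('pics/w3.png')[160:310,240:400]; cv2.imwrite('pics/w3c.png',cv2.resize(a,None,fx=4,fy=4,interpolation=cv2.INTER_CUBIC))
a=cv2.imread('pics/d3.png')[150:470,120:420]; cv2.imwrite('pics/d3c.png',cv2.convertScaleAbs(cv2.resize(a,None,fx=1.8,fy=1.8),alpha=1.8,beta=10))
E
```

```text
(no output)
```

View pics/w3c.png

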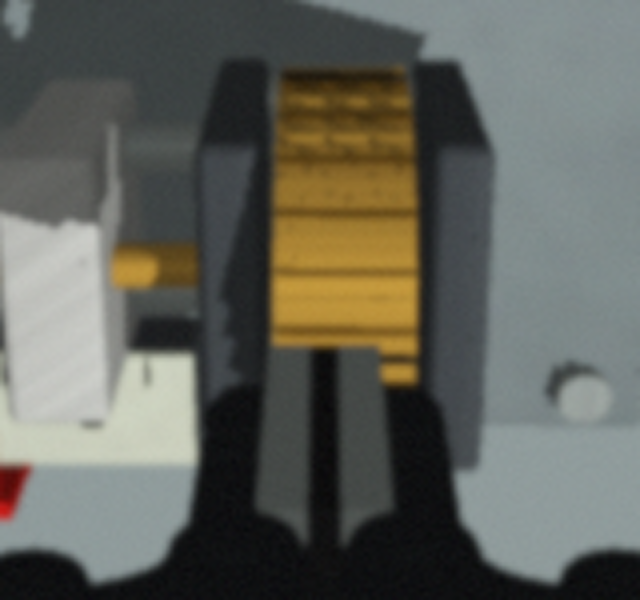

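View pics/d3c.png

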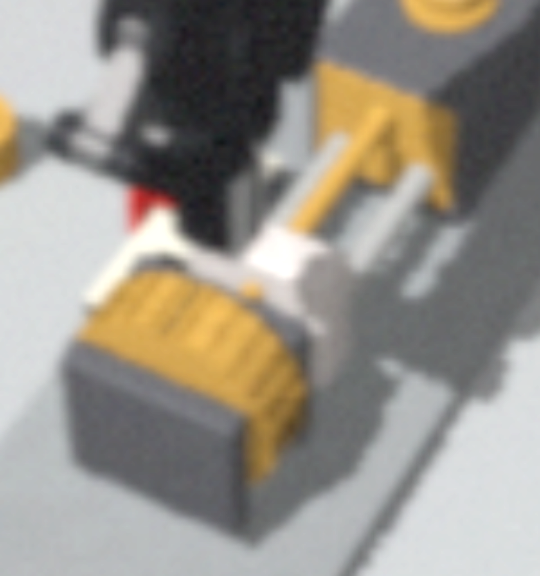

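```bash
python3 - <<'E'
from h import *
c=ctrl.get_calibration('wrist'); D=ctrl.get_calibration('side')
P=[k['intrinsics']@np.c_[k['R'],k['t']] for k in (c,D)]
for a,b in [((335,246.75),(305.5,212.5)),((308,246.75),(312,211))]:
    X=cv2.triangulatePoints(P[0],P[1],np.array(a,float).reshape(2,1),np.array(b,float).reshape(2,1))[:,0]; X=X[:3]/X[3]
    print(X,toJ(X),proj(c,X),proj(D,X))
print(toJ(pose()[0]))
E
```

```text
[0.52943255 0.10125767 0.12539761] [-0.0197732   0.08966649  0.12539761] [[334.93190632 247.51843085]] [[305.60490234 212.59684123]]
[0.52976265 0.08784206 0.12137872] [-0.02296829  0.07663272  0.12137872] [[309.00823798 238.08447543]] [[310.83343926 209.86552643]]
[-0.01284019  0.08459493  0.11140258]
```

```bash
python3 - <<'E'
from h import *
p,R,o=pose();S=ctrl.get_calibration('scene')
im=ctrl.camera('scene')[110:270,260:420,::-1]; im=cv2.resize(im,None,fx=3.7,fy=3.7,interpolation=cv2.INTER_CUBIC); im=cv2.convertScaleAbs(im,alpha=1.7,beta=10)
for d,col in [((0,.011,0),(0,0,255)),((0,.011,.011),(255,0,0)),((0,.011,-.011),(0,255,0)),((0,-.014,0),(255,255,0))]:
    u=((proj(S,p+R@np.array(d))[0]-[260,110])*3.7).astype(int); print(u); cv2.circle(im,tuple(int(a) for a in u),3,col,-1)
cv2.imwrite('pics/s4.png',im)
E
```

```text
[269 184]
[249 178]
[290 189]
[269 145]
```

View pics/s4.png

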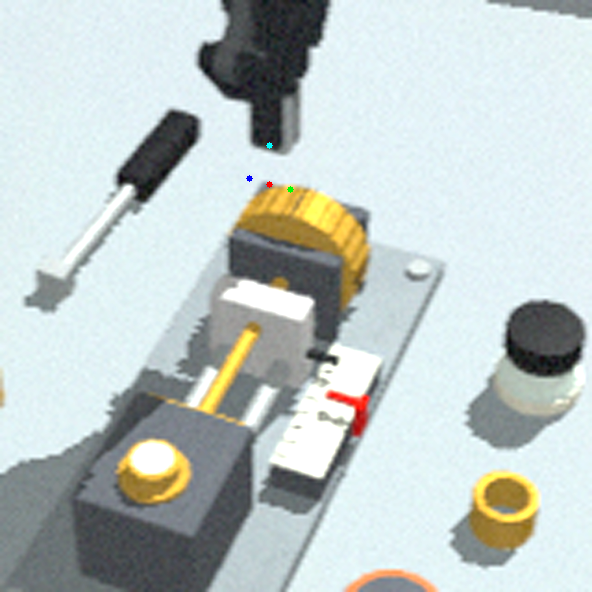

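Emit:
apply_moves --plan "0 0.05 0 0 0 0 0; 0 0.05 0 0 0 0 0; 0 0.05 0 0 0 0 0; 0 0.05 0 0 0 0 0; 0 0 0 0 0 0 0"

```text
time_s: 5.9
eef_pos: [0.5366, 0.0983, 0.1004]
eef_rot: [0.429, -0.429, -0.562, 0.562]
wrist_force: [0.1, 0.4, -0.0]
opening: 0.002
```

Emit:
apply_moves --plan "0 0.03 0 0 0 0 0; 0 0.03 0 0 0 0 0; 0 0 0 0 0 0 0; 0 0 0 0 0 0 0; 0 0 0 0 0 0 0"

```text
time_s: 6.4
eef_pos: [0.5371, 0.0984, 0.0981]
eef_rot: [-0.429, 0.429, 0.562, -0.562]
wrist_force: [-0.0, -0.2, -0.3]
opening: 0.0
```

Emit:
apply_moves --plan "0 0.06 0 0 0 0 0; 0 0.06 0 0 0 0 0; 0 0.06 0 0 0 0 0; 0 0 0 0 0 0 0; 0 0 0 0 0 0 0"

```text
time_s: 6.9
eef_pos: [0.5369, 0.0983, 0.0888]
eef_rot: [0.429, -0.429, -0.562, 0.562]
wrist_force: [0.8, -1.2, -0.4]
opening: 0.001
```

Emit:
apply_moves --plan "0 0.04 0 0 0 0 0; 0 0.04 0 0 0 0 0; 0 0 0 0 0 0 0; 0 0 0 0 0 0 0; 0 0 0 0 0 0 0"

```text
time_s: 7.4
eef_pos: [0.5371, 0.0983, 0.0851]
eef_rot: [-0.429, 0.429, 0.562, -0.562]
wrist_force: [0.0, -0.1, -0.8]
opening: -0.004
```

```bash
python3 - <<'E'
from h import *
p,R,o=pose();print(toJ(p),o['wrist_force'])
im=ctrl.camera('scene')[110:270,260:420,::-1]; im=cv2.resize(im,None,fx=3.7,fy=3.7,interpolation=cv2.INTER_CUBIC); im=cv2.convertScaleAbs(im,alpha=1.7,beta=10)
cv2.imwrite('pics/s5.png',im)
E
```

```text
[-0.01313687  0.08484794  0.08505545] [ 0.03421923 -0.11383787 -0.75924681]
```

View pics/s5.png

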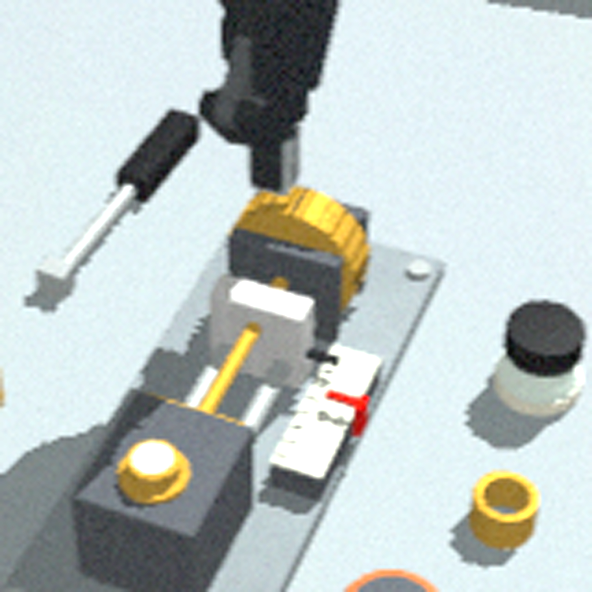

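Emit:
apply_moves --plan "0 0.04 0 0 0 0 0; 0 0.04 0 0 0 0 0; 0 0 0 0 0 0 0; 0 0 0 0 0 0 0; 0 0 0 0 0 0 0"

```text
time_s: 7.95
eef_pos: [0.5371, 0.0984, 0.081]
eef_rot: [-0.429, 0.429, 0.562, -0.562]
wrist_force: [0.2, 0.3, 0.9]
opening: 0.001
```

Emit:
apply_moves --plan "0 0.02 0 0 0 0 0; 0 0.02 0 0 0 0 0; 0 0 0 0 0 0 0; 0 0 0 0 0 0 0; 0 0 0 0 0 0 0"

```text
time_s: 8.45
eef_pos: [0.5371, 0.0983, 0.079]
eef_rot: [-0.429, 0.429, 0.562, -0.562]
wrist_force: [0.2, 0.7, -0.3]
opening: -0.001
```

Emit:
apply_moves --plan "0 0.02 0 0 0 0 0; 0 0.02 0 0 0 0 0; 0 0 0 0 0 0 0; 0 0 0 0 0 0 0; 0 0 0 0 0 0 0"

```text
time_s: 8.95
eef_pos: [0.5371, 0.0984, 0.077]
eef_rot: [0.429, -0.429, -0.562, 0.562]
wrist_force: [-0.5, -0.3, 0.2]
opening: -0.004
```

Emit:
apply_moves --plan "0 0.02 0 0 0 0 0; 0 0.02 0 0 0 0 0; 0 0 0 0 0 0 0; 0 0 0 0 0 0 0; 0 0 0 0 0 0 0"

```text
time_s: 9.45
eef_pos: [0.5372, 0.0983, 0.0752]
eef_rot: [-0.429, 0.429, 0.562, -0.562]
wrist_force: [-0.2, -0.3, 2.2]
opening: 0.0
```

Emit:
apply_moves --plan "0 0.02 0 0 0 0 0; 0 0.02 0 0 0 0 0; 0 0 0 0 0 0 0; 0 0 0 0 0 0 0; 0 0 0 0 0 0 0"

```text
time_s: 9.95
eef_pos: [0.5372, 0.0983, 0.0733]
eef_rot: [-0.429, 0.429, 0.562, -0.562]
wrist_force: [-1.8, -0.5, 5.5]
opening: -0.0
```

Emit:
apply_moves --plan "0 0.035 0 0 0 0 0; 0 0 0 0 0 0 0; 0 0 -0.1 0 0 0 0; 0 0 -0.1 0 0 0 0; 0 0 -0.1 0 0 0 0"

```text
time_s: 10.45
eef_pos: [0.5524, 0.1024, 0.0723]
eef_rot: [-0.429, 0.429, 0.562, -0.562]
wrist_force: [-1.3, 0.0, 8.6]
opening: 0.002
```

Emit:
apply_moves --plan "0 0 -0.1 0 0 0 0; 0 0 -0.1 0 0 0 0; 0 0 0 0 0 0 0; 0 0 0 0 0 0 0; 0 0 0 0 0 0 0"

```text
time_s: 10.95
eef_pos: [0.563, 0.1052, 0.0725]
eef_rot: [-0.428, 0.43, 0.563, -0.561]
wrist_force: [1.5, 1.3, 7.0]
opening: -0.002
```

Emit:
apply_moves --plan "0 -0.2 0 0 0 0 0; 0 -0.2 0 0 0 0 0; 0 0 0.26 0 0 0 0; 0 0 0.26 0 0 0 0; 0 0 0 0 0 0 0"

```text
time_s: 11.45
eef_pos: [0.5346, 0.098, 0.0913]
eef_rot: [0.429, -0.429, -0.562, 0.562]
wrist_force: [-0.6, 0.3, 0.2]
opening: -0.0
```

```bash
cat > look.py <<'E'
from h import *
import sys,pickle
n=sys.argv[1]
p,R,o=pose();print(toJ(p),o['wrist_force'],o['time_s'])
c=ctrl.get_calibration('wrist'); im=ctrl.camera('wrist'); pickle.dump(c,open(n+'.pkl','wb')); cv2.imwrite('pics/'+n+'.png',im[:,:,::-1])
cv2.imwrite('pics/'+n+'c.png',cv2.resize(im[130:330,130:370,::-1],None,fx=3,fy=3,interpolation=cv2.INTER_CUBIC))
E
python3 look.py w5
```

```text
[-0.01562781  0.08511708  0.09130203] [-0.5541822   0.30012632  0.1739749 ] 11.45
```

View pics/w5c.png

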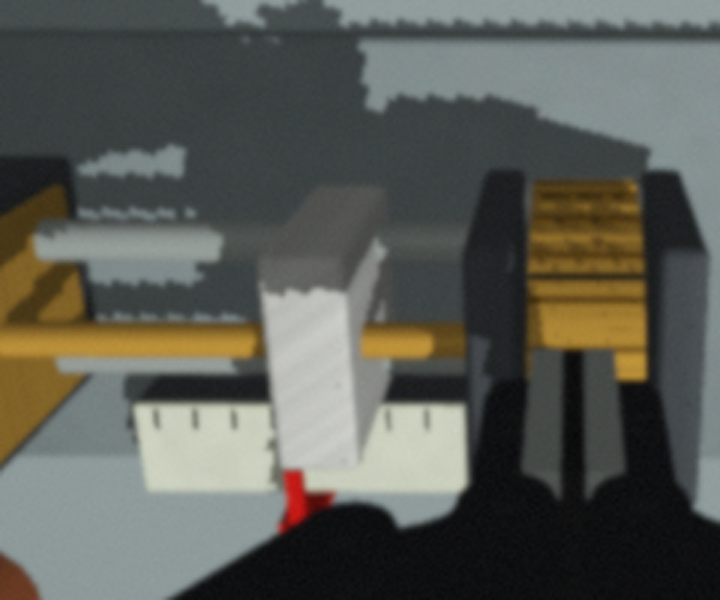

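```bash
python3 - <<'E'
from h import *
import pickle
c=pickle.load(open('w5.pkl','rb'))
k=lambda u,v:np.array([130+(u+.5)/3-.5,130+(v+.5)/3-.5])
for n,u,v,z in [('L',283,468,.07),('R',358,468,.07),('L2',263,291,.07),('R2',349,291,.07),('mark',294,480,.04)]:print(n,toJ(back(c,k(u,v),z)))
E
```

```text
L [0.02369096 0.0205581  0.07      ]
R [0.02365502 0.03675863 0.07      ]
L2 [-0.01797724  0.02041594  0.07      ]
R2 [-0.01801624  0.0378065   0.07      ]
mark [0.04755308 0.01260391 0.04      ]
```

Emit:
apply_moves --plan "0 0.2 0 0 0 0 0; 0 0.2 0 0 0 0 0; 0 0 0 0 0 0 0; 0 0 -0.1 0 0 0 0; 0 0 -0.12 0 0 0 0"

```text
time_s: 12.0
eef_pos: [0.5477, 0.1009, 0.0716]
eef_rot: [-0.429, 0.429, 0.562, -0.562]
wrist_force: [-2.1, -0.5, 9.9]
opening: -0.004
```

Emit:
apply_moves --plan "0 0 -0.12 0 0 0 0; 0 0 -0.1 0 0 0 0; 0 0 -0.1 0 0 0 0; 0 0 0 0 0 0 0; 0 0 0 0 0 0 0"

```text
time_s: 12.5
eef_pos: [0.5645, 0.1054, 0.0719]
eef_rot: [-0.428, 0.43, 0.563, -0.561]
wrist_force: [1.8, 0.3, 8.3]
opening: 0.001
```

Emit:
apply_moves --plan "0 -0.2 0 0 0 0 0; 0 -0.2 0 0 0 0 0; 0 0 0 0 0 0 0; 0 0 0 0 0 0 0; 0 0 0 0 0 0 0"

```text
time_s: 13.0
eef_pos: [0.5617, 0.1052, 0.0908]
eef_rot: [0.429, -0.429, -0.562, 0.562]
wrist_force: [-0.5, 0.3, 0.4]
opening: 0.0
```

```bash
python3 look.py w6
```

```text
[0.01237805 0.0850721  0.09077668] [-0.4766579   0.25830584  0.36620211] 13.0
```

View pics/w6c.png

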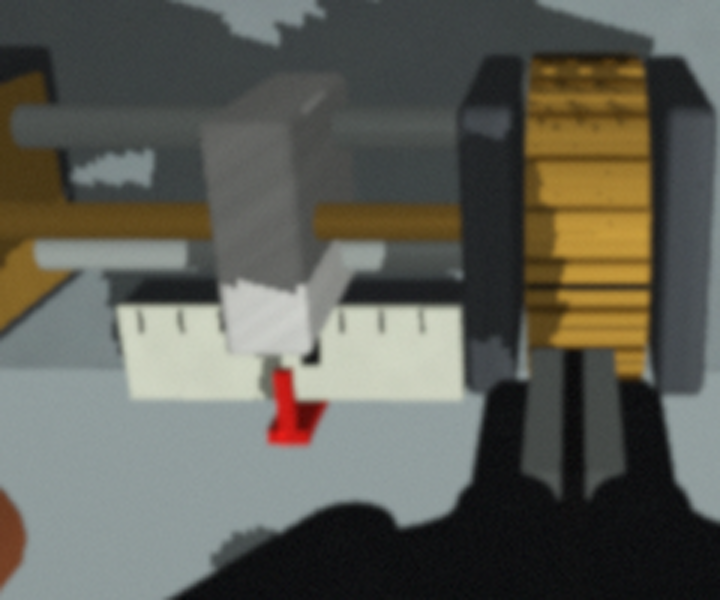

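```bash
python3 - <<'E'
from h import *
import pickle
c=pickle.load(open('w6.pkl','rb'))
k=lambda u,v:np.array([130+(u+.5)/3-.5,130+(v+.5)/3-.5])
for n,u,v,z in [('pL',301,362,.04),('pR',320,362,.04),('mL',273,373,.04),('mR',294,373,.04),('jL',228,353,.07),('jR',311,353,.07),('mark body',288,434,.04)]:print(n,toJ(back(c,k(u,v),z)))
E
python3 - <<'E'
import cv2
a=cv2.imread('pics/w6.png')[225:285,195:255]; cv2.imwrite('pics/w6d.png',cv2.resize(a,None,fx=9,fy=9,interpolation=cv2.INTER_CUBIC))
E
```

```text
pL [0.04183534 0.01740762 0.04      ]
pR [0.04182437 0.02199754 0.04      ]
mL [0.04483743 0.01035395 0.04      ]
mR [0.04482526 0.0154478  0.04      ]
jL [0.02372156 0.01192372 0.07      ]
jR [0.02368065 0.02903915 0.07      ]
mark body [0.06184124 0.01242706 0.04      ]
```

View pics/w6d.png

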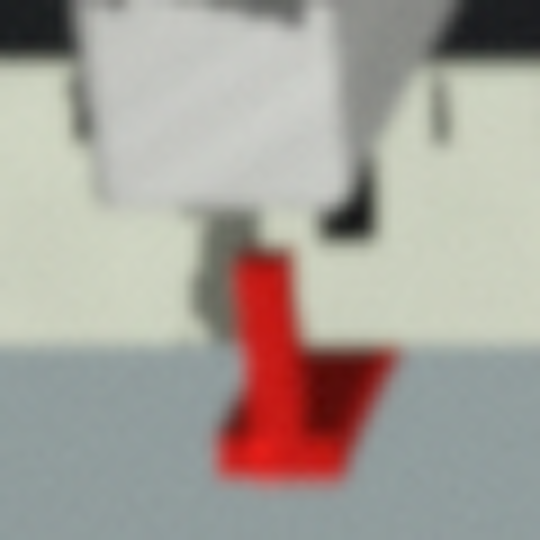

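Emit:
apply_moves --plan "0 0 0.25 0 0 0 0; 0 0 0.25 0 0 0 0; 0 0.2 0 0 0 0 0; 0 0.2 0 0 0 0 0; 0 0 0 0 0 0 0"

```text
time_s: 13.55
eef_pos: [0.5383, 0.0986, 0.0705]
eef_rot: [0.429, -0.429, -0.562, 0.562]
wrist_force: [-3.2, 0.6, 11.0]
opening: -0.003
```

Emit:
apply_moves --plan "0 0 -0.1 0 0 0 0; 0 0 -0.1 0 0 0 0; 0 0 -0.1 0 0 0 0; 0 0 -0.1 0 0 0 0; 0 0 -0.07 0 0 0 0"

```text
time_s: 14.05
eef_pos: [0.5625, 0.1051, 0.0718]
eef_rot: [-0.428, 0.43, 0.563, -0.562]
wrist_force: [-0.8, 0.7, 8.8]
opening: 0.0
```

Emit:
apply_moves --plan "0 0 0 0 0 0 0; 0 0 0 0 0 0 0; 0 -0.2 0 0 0 0 0; 0 -0.2 0 0 0 0 0; 0 0 0 0 0 0 0"

```text
time_s: 14.55
eef_pos: [0.5617, 0.1048, 0.0925]
eef_rot: [-0.428, 0.43, 0.563, -0.562]
wrist_force: [0.1, -0.2, 0.7]
opening: 0.0
```

Emit:
apply_moves --plan "0 -0.4 0 0 0 0 0; 0 -0.4 -0.4 0 0 0 0; 0 -0.4 -0.4 0 0 0 0; 0 0 0 0 0 0 0; 0 0 0 0 0 0 0"

```text
time_s: 15.05
eef_pos: [0.5987, 0.1153, 0.1505]
eef_rot: [0.429, -0.429, -0.562, 0.562]
wrist_force: [0.1, 0.4, -1.6]
opening: -0.002
```

```bash
python3 look.py w7; python3 - <<'E'
from h import *
im=ctrl.camera('scene')[180:260,300:400,::-1]; cv2.imwrite('pics/s7.png',cv2.resize(im,None,fx=6,fy=6,interpolation=cv2.INTER_CUBIC))
E
```

```text
[0.05072401 0.08511625 0.15047832] [ 0.07294209  0.40060431 -1.59698125] 15.05
```

View pics/w7.png

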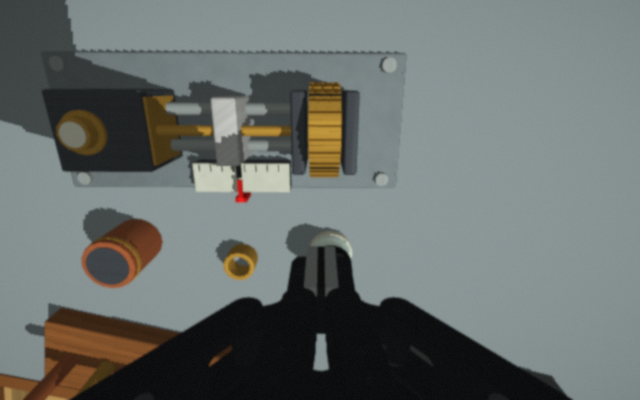

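View pics/s7.png

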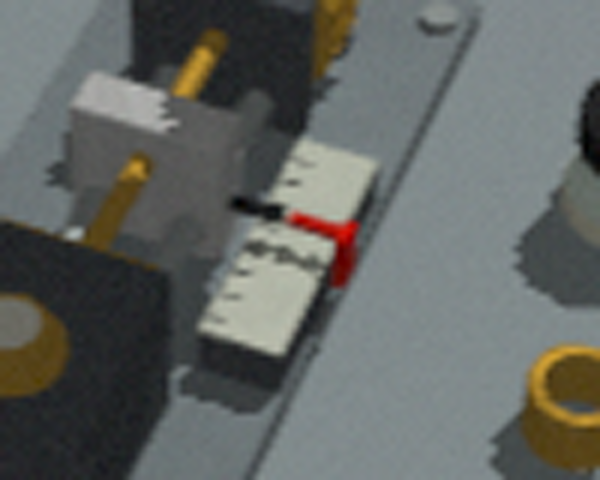

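```bash
python3 - <<'E'
import cv2
a=cv2.imread('pics/w7.png')[150:210,205:275]; cv2.imwrite('pics/w7d.png',cv2.resize(a,None,fx=8,fy=8,interpolation=cv2.INTER_CUBIC))
E
```

```text
(no output)
```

View pics/w7d.png

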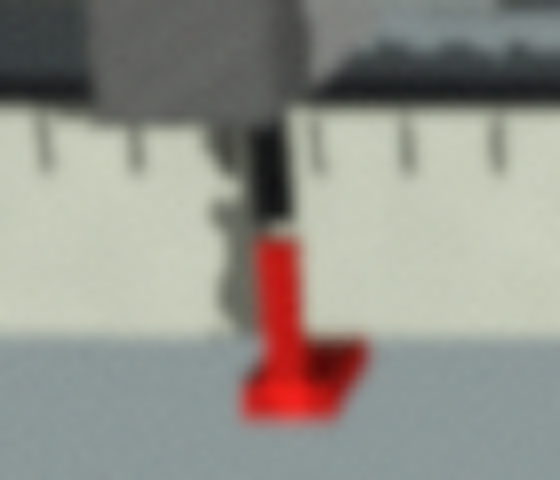

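```bash
python3 - <<'E'
from h import *
plan(J(-.001,-.089,.095),YAW+np.pi/2,10)
E
```

```text
-0.35 0.11 0.10 -0.00 0.00 0.00 0; -0.35 0.11 0.10 -0.00 0.00 0.00 0; -0.35 0.11 0.10 -0.00 0.00 0.00 0; -0.35 0.11 0.10 -0.00 0.00 0.00 0; -0.35 0.11 0.10 -0.00 0.00 0.00 0
-0.35 0.11 0.10 -0.00 0.00 0.00 0; -0.35 0.11 0.10 -0.00 0.00 0.00 0; -0.35 0.11 0.10 -0.00 0.00 0.00 0; -0.35 0.11 0.10 -0.00 0.00 0.00 0; -0.35 0.11 0.10 -0.00 0.00 0.00 0
```

Emit:
apply_moves --plan "-0.7 0 0.21 0 0 0 0; -0.7 0 0.21 0 0 0 0; -0.7 0 0.21 0 0 0 0; -0.7 0 0.21 0 0 0 0; -0.7 0 0.21 0 0 0 0"

```text
time_s: 15.65
eef_pos: [0.5929, -0.0683, 0.1496]
eef_rot: [0.43, -0.428, -0.562, 0.563]
wrist_force: [1.2, -0.0, 1.2]
opening: -0.002
```

Emit:
apply_moves --plan "0 0.4 0 0 0 0 0; 0 0.4 0 0 0 0 0; 0 0.35 0 0 0 0 0; 0 0 0 0 0 0 0; 0 0 0 0 0 0 0"

```text
time_s: 16.15
eef_pos: [0.5936, -0.067, 0.0928]
eef_rot: [0.43, -0.428, -0.562, 0.562]
wrist_force: [-0.1, -0.5, -0.2]
opening: -0.0
```

```bash
python3 look.py w8;  python3 - <<'E'
from h import *
im=ctrl.camera('scene')[160:290,250:400,::-1]; cv2.imwrite('pics/s8.png',cv2.convertScaleAbs(cv2.resize(im,None,fx=4.5,fy=4.5,interpolation=cv2.INTER_CUBIC),alpha=1.7,beta=10))
E
```

```text
[-0.00191839 -0.08950309  0.09284541] [-0.12720254 -0.45456645 -0.23459005] 16.15
```

View pics/w8.png

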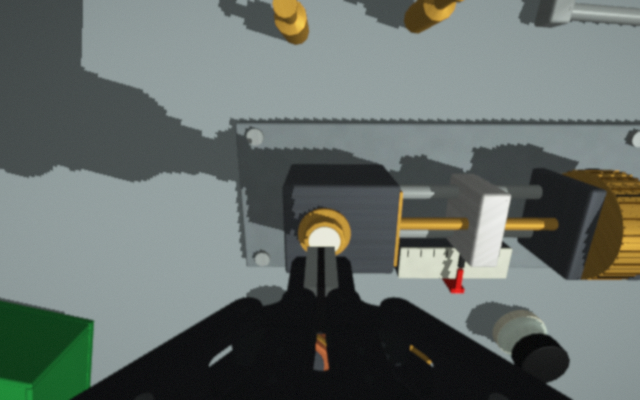

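View pics/s8.png

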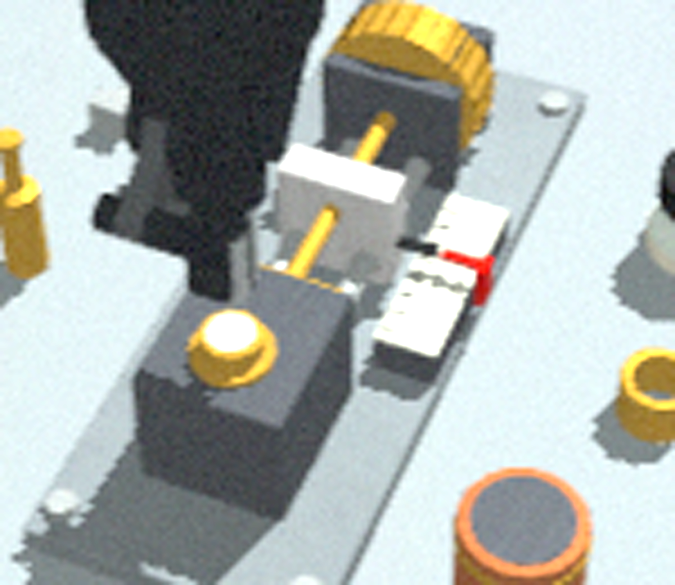

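Emit:
apply_moves --plan "0 0.15 0 0 0 0 0; 0 0.15 0 0 0 0 0; 0 0.1 0 0 0 0 0; 0 0.08 0 0 0 0 0; 0 0 0 0 0 0 0"

```text
time_s: 16.75
eef_pos: [0.5942, -0.0671, 0.0688]
eef_rot: [0.429, -0.428, -0.562, 0.562]
wrist_force: [-0.2, -0.3, 0.0]
opening: 0.001
```

Emit:
apply_moves --plan "0 0.04 0 0 0 0 0; 0 0.04 0 0 0 0 0; 0 0.04 0 0 0 0 0; 0 0.04 0 0 0 0 0; 0 0 0 0 0 0 0"

```text
time_s: 17.25
eef_pos: [0.5951, -0.0673, 0.0618]
eef_rot: [-0.429, 0.429, 0.562, -0.562]
wrist_force: [0.3, -0.2, 2.5]
opening: 0.001
```

Emit:
apply_moves --plan "0 0.04 0 0 0 0 0; 0 0.04 0 0 0 0 0; 0 0 0 0 0 0 0; 0 0 0 0 0 0 0; 0 0 0 0 0 0 0"

```text
time_s: 17.75
eef_pos: [0.5953, -0.0674, 0.0606]
eef_rot: [0.428, -0.429, -0.562, 0.562]
wrist_force: [-9.4, 1.3, 21.8]
opening: 0.001
```

Emit:
apply_moves --plan "0 -0.1 0 0 0 0 0; 0 -0.3 0 0 0 0 0; 0 -0.6 0 0 0 0 0; 0 -0.6 0 0 0 0 0; 0 -0.6 -0.5 0 0 0 0"

```text
time_s: 18.25
eef_pos: [0.6171, -0.0609, 0.1687]
eef_rot: [0.43, -0.428, -0.561, 0.562]
wrist_force: [0.9, -0.2, 0.0]
opening: -0.003
```

Emit:
apply_moves --plan "0 0 -0.5 0 0 0 0; 0 0 -0.5 0 0 0 0; 0 0 0 0 0 0 0; 0 0 0 0 0 0 0; 0 0 0 0 0 0 0"

```text
time_s: 18.75
eef_pos: [0.6662, -0.0476, 0.1674]
eef_rot: [0.429, -0.429, -0.562, 0.562]
wrist_force: [0.7, -0.3, -0.5]
opening: -0.004
```

```bash
python3 look.py w9;  python3 - <<'E'
from h import *
im=ctrl.camera('scene')[160:290,250:400,::-1]; cv2.imwrite('pics/s9.png',cv2.convertScaleAbs(cv2.resize(im,None,fx=4.5,fy=4.5,interpolation=cv2.INTER_CUBIC),alpha=1.5,beta=10))
a=cv2.imread('pics/w9.png')[40:240,200:520]; cv2.imwrite('pics/w9d.png',cv2.resize(a,None,fx=2.5,fy=2.5,interpolation=cv2.INTER_CUBIC))
E
```

```text
[ 0.07327693 -0.08978644  0.16737416] [ 0.6946982  -0.32009385 -0.45184705] 18.75
```

View pics/w9d.png

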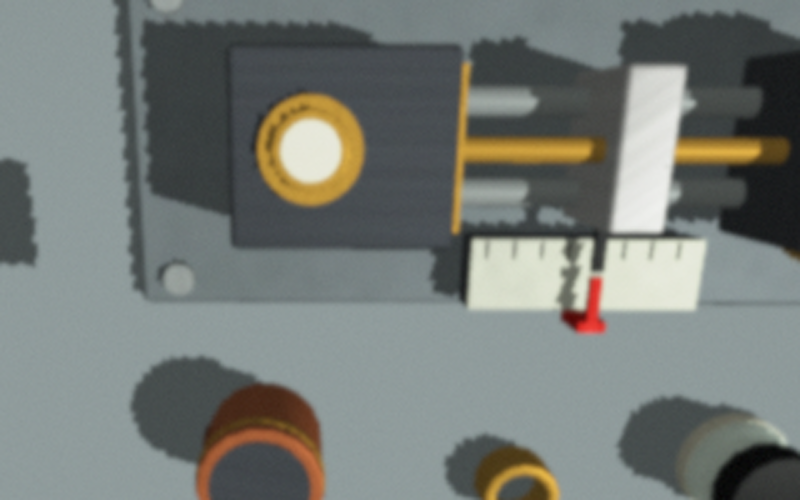

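View pics/s9.png

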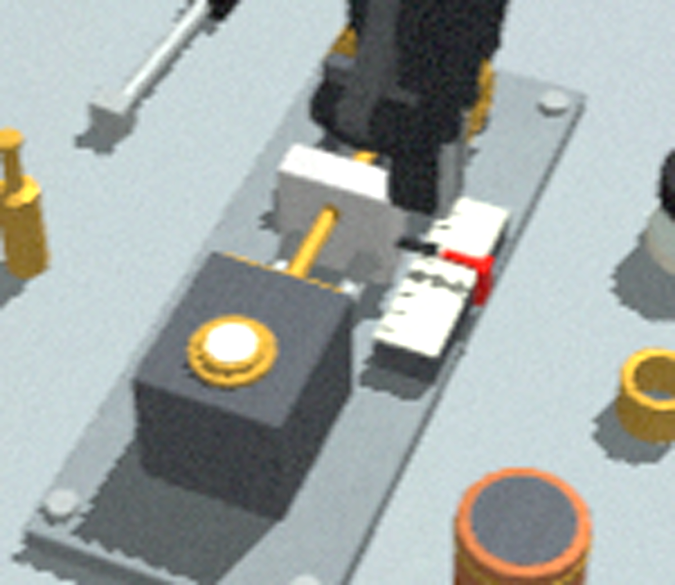

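```bash
python3 -c "
from bench import ctrl
print(ctrl.hand_in())"
```

```text
the job is handed in; nothing more can be done
None
```

I rolled the wheel away from the robot in three strokes of about 25, 28 and 24 mm at 7–11 N. That closed the gap until the pointer met the red mark. I then lifted off, pressed the lock button to its stop and pulled the arm clear. I handed in at about 19 s of the 51 s allowed; no verdict is reported.

**Last checks:**
- **Pointer:** it was about 0.3 mm off the mark in the wrist picture after the last stroke. It still looked in line after the lock was pressed, and the scene camera agreed to about 1 mm.
- **Lock button:** the reaction rose to about 22 N. The button's top had sunk about 6 mm, judging by both the tool height and the scene picture.
- **Clear of the jig:** the fingertips were about 18 cm above the bench and the force reading was down to noise.
- **Loose parts:** those I could see in the final pictures had not visibly moved. I did not re-measure the loose parts or the red mark, and stem_b was not in the last close-ups.

**One disagreement:** the shut fingertips sat about 15–16 mm behind the TCP, although the description says 11 mm ahead of it. The pictures and the height at which the finger touched the wheel both showed this, so I found contact by force and set the lock press from that height.

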